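Spin the plating turntable and brake it on its parking mark

TASK

Check that the plating turntable runs freely: flick one of its rim studs with a fingertip so that the platter spins counterclockwise, as the arrows show, and let the red stud run past the green band once with nothing touching the platter. Then, while it still turns, brake it with a light fingertip so that it stops with the red stud at the green band, in one go: it must not stop anywhere else and be pushed there. Grasp and lift nothing, and leave the petri dish seated on the platter and the other things on the worktop where they are.

Things in the scene. Friction and masses are not known exactly. Their poses are not given: they have to be found in the camera images.
- turntable: Plating turntable: fixed round white base, 280 mm across, flange top 30 mm above the worktop. Origin: centre of its underside, on the spin axis; z up. On the flange in its -x direction lies the green parking band: an arc 16 degrees to either side, 115 to 135 mm from the axis, white line at its middle. Two black curved arrows on the flange show the spin direction. It carries the platter.
- platter (a joint): Turning angle (rad) of the platter, counted on over whole turns, growing counterclockwise seen from above; 0, 6.283, 12.566.. = red stud at the middle of the green band; starts between 0.7 and 5.4. 0.7 kg, inertia about 0.005 kg m2, nearly free: it loses about 6 % of its speed plus 0.02 rad/s every second. A fingertip pressed on its top with a few newtons stops it almost at once; then it stays.
- red_stud (a point): Foot of the red stud on the platter top, 100 mm from the axis, 50 mm above the worktop; turns with the platter. A red stripe runs inward from it. Six studs, one red and five black, stand upright on the platter every 60 degrees at 100 mm from the axis: round, 10 mm thick, 17 mm high (tops 67 mm above the worktop).
- park_point (a point): Fixed point 100 mm from the axis, 50 mm above the worktop, just inside the middle of the green band: where the foot of the red stud should come to rest
- axis_point (a point): Centre of the top of the aluminium platter, on the spin axis, 50 mm above the worktop. The platter is 224 mm across and 12 mm thick; its flat top is bare between 38 and 95 mm from the axis, inside the ring of studs and outside three pins (8 mm high, 35 mm from the axis) that seat the dish. Its spindle is sprung: pressed, it gives up to 6 mm straight down (starts at 2 to 4 N, about 11 N at 6 mm).
- dish: Clear petri dish with lid, 61 mm across and 15 mm high, lying loose in the middle of the platter between the three pins; it turns with the platter. Origin: centre of its underside
- dropper: Loose white dropper bottle with green cap, 27 mm across, 86 mm high, standing left of the turntable; leave alone. Origin: centre of its underside
- tape: Loose roll of yellow tape, 66 mm across, 19 mm high, lying flat right of the turntable, on the robot's side; leave alone. Origin: centre of its underside
- red_bottle: Loose reagent bottle with red cap, 56 mm across, 109 mm high, standing right of the turntable; leave alone. Origin: centre of its underside
Not all that is in view belongs to the job. What is shaped like the dish but purple is not meant.

How it is judged:
On the way, in this order (a step that is already met when the one before it is completed fails the run):
1. the platter spins freely counterclockwise, untouched, after the red stud has run past the green band once (value of joint platter above 6.78 rad and velocity of joint platter above 0.3 rad/s and contact force between turntable and the arm below 0.05 N and contact force between turntable and the fingers below 0.05 N), for 0.1 s.
2. a fingertip touches the platter while it still turns (contact force between turntable and the fingers above 0.1 N and velocity of joint platter above 0.05 rad/s).
3. the platter stands with the red stud at the green band (horizontal distance between red_stud and park_point below 0.028 m and velocity of joint platter between -0.03 and 0.03 rad/s), for 0.2 s.
At the end, for the whole second after the job is handed in: The platter is at rest with the foot of the red stud within 28 mm (16 degrees) of the middle of the green band, after running past the band at least once; the petri dish lies seated in the middle (all of step 3 and value of joint platter above 6.78 rad and horizontal distance between dish and axis_point below 0.008 m and z of dish in the frame of turntable below 0.055 m); the robot touches nothing.
It fails at once if having run past the band, the platter stops or nearly stops (below 0.05 rad/s) with the red stud away from the green band (value of joint platter above 6.78 rad and velocity of joint platter below 0.05 rad/s and horizontal distance between red_stud and park_point above 0.032 m).
It fails at once if the platter is turned backwards (clockwise) (velocity of joint platter below -1 rad/s).
It fails at once if the petri dish is lifted or pushed out of its seat (horizontal distance between dish and axis_point above 0.012 m or z of dish in the frame of turntable above 0.06 m).
It fails at once if the dropper bottle, the tape or the red-capped bottle is moved by more than 15 mm (distance of any of dropper, tape, red_bottle from where it was at the start of the episode above 0.015 m).
It fails at once if the fingers or the arm press on the turntable with more than 40 N (contact force between turntable and the fingers above 40 N or contact force between turntable and the arm above 40 N).
It also fails if it takes over 67 s, if anything falls off the work surface, if the arm or the gripper's body presses on something with over 40 N, if the wrist force passes 120 N, or if a joint passes its speed limit or range.

ROBOT

A 6-joint arm with a two-finger parallel gripper is mounted at the origin on a cart in front of the work surface, level with it; the furniture and walls round the work are solid. World frame = base frame: x ahead of the robot, y to its left, z up, the work surface at z = 0. Lengths are in m, angles in rad, forces in N, time in s.
With the tool pointing down it reaches from about 0.35 to 0.95 m from the base axis. Payload 17.4 kg.
Tool frame: the origin (TCP) lies at the centre of the arm's flange, where the gripper is bolted on; the fingertips stand 186 mm ahead of it and the grasp point (between the pads) lies 167 mm ahead of it (manip.grip_depth is the distance from the TCP to the grasp point, in m); z points along the fingers, y is the direction in which the jaws open and shut (so a half turn about z gives the same grasp; the last joint's range is limited). The gripper opens to 93 mm and grips with 3 to 60 N. Pads are 15 mm wide; open, the fingers measure 128 mm over their backs; the gripper's body (75 mm by 188 mm) begins 65 mm behind the grasp point.
Start: joints at [-1.183, 0.116, 1.442, -0, 1.584, -0.038], TCP at [0.279, -0.615, 0.405] pointing down, gripper open.
Joint ranges: [-2.83, 2.83], [-0.83, 2.19], [0.07, 2.5], [-1.14, 4.28], [0.01, 3], [-2.97, 2.97]. Speed limits (rad/s): [1.89, 1.89, 2.22, 3.14, 3.14, 3.14].

INTERFACE

Orientations are given as a rotation vector (axis times angle).
In Python, from workcell import manip, get_state, camera, get_calibration gives the robot as it stands. Calls block until the motion is done:
- manip.goto(position, orientation): joint-space move of the TCP to a pose.
- manip.move_straight(position, ori=None, v=0.15): straight line of the TCP; ori=None keeps the orientation; v is the mean speed in m/s.
- manip.move_j(angles): joint-space move.
- manip.gripper_to(opening, newtons=None): opening from 0.0 (shut) to 1.0 (fully open); newtons is the grip in N (None keeps the last); returns when the fingers have stopped.
- manip.sleep(seconds).
- manip.solve_ik(position, orientation): joint angles nearest the present ones, or None.
- get_state(): the state.
- camera(name): name is "scene" or "top"; returns the picture (480x640x3 uint8, red, green, blue); there is no depth.
- get_calibration(name): a dict with "intrinsics" (3x3 intrinsics, pixels), "D" ([k1, k2, p1, p2, k3] as OpenCV has them; the pictures are not rectified), "world_to_cam" (4x4, takes a point from world to camera coordinates). Camera axes: x right, y down, z forward; pixel columns grow to the right and rows downward; lengths in m; the calibration is good to about 2 mm. A picture is of the moment at which its call begins. get_calibration takes no time and is no camera call.
A pose or a line that the arm cannot do raises manip.IKError and nothing moves.
- manip.close_job(): hands the job in, once; it reports no verdict.
The state is a dict: "clock": time; "qpos": joint angles; "joint_velocities": joint speeds; "joint_torque": joint torques, N m; "position": TCP position; "ee_rot": TCP orientation; "ft_force": force on the tool from outside, world axes, zero at the start; "ft_torque": the same for the moment, N m; "finger_gap": opening from 0.0 (shut) to 1.0 (fully open).
Only numpy, scipy, OpenCV 4.12 (cv2) and the standard library are available. Lean on these libraries where they do the work, as an engineer would, in place of code of your own. Each camera call takes 0.05 s, during which the arm holds its last target.

## Working session

There is one attempt and no reset: what is moved stays moved. The work goes in short steps, each a Python script; the robot and the scene stay as the last script left them, time stands still between calls to the robot, and variables do not carry over. Pictures are saved under pics/ and viewed, and the job is handed in when it is done.

```bash
ls; mkdir -p pics; python3 - <<'E'
from workcell import manip, get_state, camera, get_calibration
import cv2
for n in("scene","top"):
    cv2.imwrite(f"pics/{n}0.png",camera(n)[:,:,::-1]); c=get_calibration(n); print(c)
s=get_state();print(s['clock'],s['position'],s['ee_rot'],s['ft_force'],s['finger_gap'],manip.grip_depth)
E
```

```text
pics
{'intrinsics': array([[547.36325624,   0.        , 311.85076903],
       [  0.        , 547.36325624, 234.32694246],
       [  0.        ,   0.        ,   1.        ]]), 'D': array([-0.08096268,  0.        ,  0.        ,  0.        ,  0.        ]), 'world_to_cam': array([[ 0.65606657, -0.7544613 , -0.01909958, -0.33838211],
       [-0.33877454, -0.2717894 , -0.90075653,  0.23776785],
       [ 0.67439489,  0.5974267 , -0.43390422,  1.32873417],
       [ 0.        ,  0.        ,  0.        ,  1.        ]])}
{'intrinsics': array([[523.48488195,   0.        , 325.70354652],
       [  0.        , 523.48488195, 240.74074476],
       [  0.        ,   0.        ,   1.        ]]), 'D': array([0.05349307, 0.        , 0.        , 0.        , 0.        ]), 'world_to_cam': array([[-2.33772802e-02, -9.99726264e-01, -9.48553478e-04,
        -1.36454150e-02],
       [-9.92190511e-01,  2.33173274e-02, -1.22532819e-01,
         5.25109050e-01],
       [ 1.22521395e-01, -1.92333829e-03, -9.92464009e-01,
         1.40959415e+00],
       [ 0.00000000e+00,  0.00000000e+00,  0.00000000e+00,
         1.00000000e+00]])}
0.1 [ 0.2787785  -0.61476404  0.40411755] [-3.06975335e+00 -6.63536102e-01  2.80875258e-04] [-0.77940717 -0.2085497  -0.4652995 ] 0.9985112471216 0.1673
```

View pics/scene0.png

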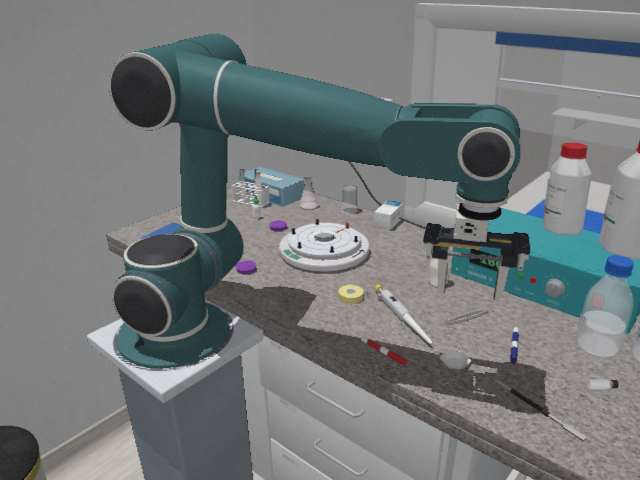

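View pics/top0.png

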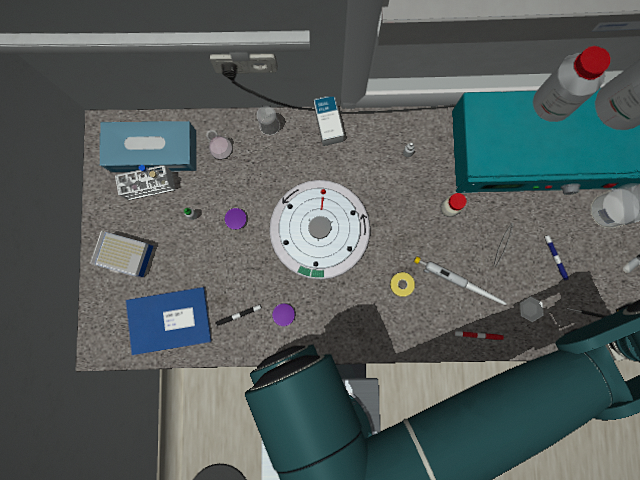

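```bash
cat > h.py <<'E'
import numpy as np, cv2
from workcell import manip, get_state, camera, get_calibration
C={n:get_calibration(n) for n in("top","scene")}
def ray(n,uv,z):
    c=C[n];p=cv2.undistortPoints(np.array(uv,float).reshape(-1,1,2),c["intrinsics"],c["D"]).reshape(-1,2)
    R=c["world_to_cam"][:3,:3];t=c["world_to_cam"][:3,3];o=-R.T@t
    d=np.c_[p,np.ones(len(p))]@R
    return o+d*((z-o[2])/d[:,2])[:,None]
def proj(n,P):
    c=C[n];W=c["world_to_cam"]
    return cv2.projectPoints(np.array(P,float).reshape(-1,3),cv2.Rodrigues(W[:3,:3])[0],W[:3,3],c["intrinsics"],c["D"])[0].reshape(-1,2)
E
python3 - <<'E'
from h import *
im=cv2.imread("pics/top0.png");x0,y0=260,170
hsv=cv2.cvtColor(im,cv2.COLOR_BGR2HSV)
def cents(m,lo=3):
    n,l,s,c=cv2.connectedComponentsWithStats(m.astype(np.uint8))
    return [(c[i].round(1),s[i,4]) for i in range(1,n) if s[i,4]>=lo]
H,S,V=[hsv[...,i].astype(int) for i in range(3)]
box=np.zeros(H.shape,bool);box[172:288,262:378]=1
print("green",cents(box&(H>40)&(H<95)&(S>60)))
print("red",cents(box&((H<8)|(H>172))&(S>120)))
print("dark",cents(box&(V<50)))
# flange outline: bright mask
m=((box&(V>150)&(S<40))*255).astype(np.uint8)
cs,_=cv2.findContours(m,cv2.RETR_EXTERNAL,cv2.CHAIN_APPROX_NONE);c=max(cs,key=cv2.contourArea)
hull=cv2.convexHull(c);P=ray("top",hull.reshape(-1,2)+0.0,0.03)[:,:2]
A=np.c_[2*P,np.ones(len(P))];s=np.linalg.lstsq(A,(P**2).sum(1),rcond=None)[0]
print("centre",s[:2],"r",np.sqrt(s[2]+s[0]**2+s[1]**2))
cv2.imwrite("pics/crop.png",cv2.resize(im[y0:y0+120,x0:x0+120],None,fx=5,fy=5,interpolation=cv2.INTER_CUBIC))
E
```

```text
green [(array([304.1, 270.8]), np.int32(82)), (array([317.2, 273.2]), np.int32(83))]
red [(array([323.1, 191.2]), np.int32(18)), (array([321.9, 202.8]), np.int32(19))]
dark [(array([292.5, 192.8]), np.int32(6)), (array([287. , 197.5]), np.int32(4)), (array([283.9, 200.7]), np.int32(10)), (array([289.7, 206.3]), np.int32(15)), (array([352.7, 212.5]), np.int32(13)), (array([362.4, 216.2]), np.int32(8)), (array([364., 221.]), np.int32(3)), (array([365., 230.]), np.int32(5)), (array([370., 230.]), np.int32(3)), (array([285.8, 242.3]), np.int32(16)), (array([349.4, 248.4]), np.int32(15)), (array([315.5, 263.7]), np.int32(13))]
centre [ 0.55928717 -0.00863485] r 0.13722769321645667
```

View pics/crop.png

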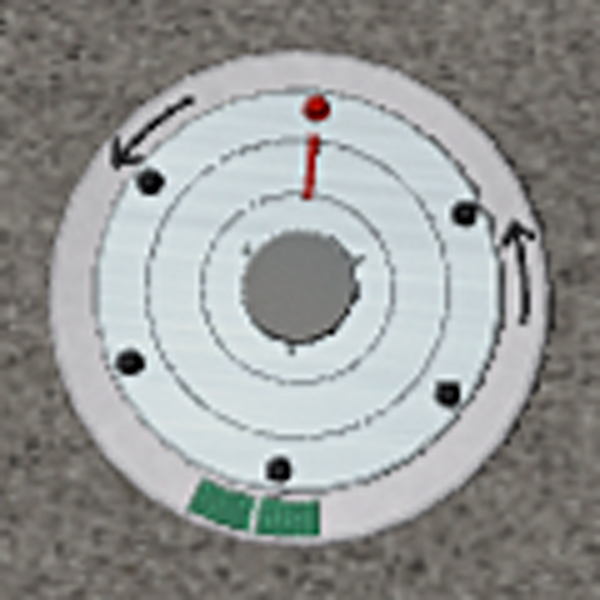

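The top view shows the turntable at (319,228). The red stud is at (323,191) on the far side, with its stripe below it, and the green band is at (311,272) on the robot's side. The grey dish at (319,227) sits between three pins and is the one meant. The purple discs at (235,218) and (284,314) lie on the worktop and are decoys. The loose things are the dropper (188,212), tape (402,285) and red-capped bottle (454,204).

```bash
python3 - <<'E'
from h import *
st=[(323.1,191.2),(289.7,206.3),(352.7,212.5),(285.8,242.3),(349.4,248.4),(315.5,263.7)]
P=ray("top",st,0.062)[:,:2]
A=np.c_[2*P,np.ones(6)];s=np.linalg.lstsq(A,(P**2).sum(1),rcond=None)[0];c=s[:2]
print("c",c,np.sqrt(s[2]+c@c)); print(np.degrees(np.arctan2(*(P-c).T[::-1])))
g=ray("top",[(310.6,272)],0.03)[0,:2]; print("band",np.degrees(np.arctan2(*(g-c)[::-1])),np.linalg.norm(g-c))
for n,uv in dict(dropper=(188,212),tape=(402,285),red=(454,204)).items(): print(n,ray("top",[uv],0.05)[0])
# TCP frame matrix
s=get_state();print(cv2.Rodrigues(s['ee_rot'])[0].round(3))
for k in range(0,360,30):
  pass
E
```

```text
c [ 0.55826087 -0.00961085] 0.09933979147947582
[  -7.11744237   53.22187162  -67.29955135  113.11357359 -126.81362456
  172.76132518]
band 167.1645757986012 0.12161610812255912
dropper [0.61029533 0.34793083 0.05      ]
tape [ 0.39781009 -0.22812416  0.05      ]
red [ 0.61539835 -0.37893322  0.05      ]
[[ 0.911  0.413 -0.   ]
 [ 0.413 -0.911  0.001]
 [ 0.    -0.001 -1.   ]]
```

```bash
cat >> h.py <<'E'
c0=np.array([0.5585,-0.0093]); BAND=np.radians(167.2); TIP=0.186
th=np.radians(31)
Y=np.array([np.cos(th),np.sin(th),0]);Z=np.array([0,0,-1.]);R=np.c_[np.cross(Y,Z),Y,Z]
ORI=cv2.Rodrigues(R)[0].ravel()
d=-Y                                   # push direction (211 deg)
a=np.radians(113.0); stud=np.r_[c0+0.1*np.array([np.cos(a),np.sin(a)]),0]
start=stud-d*(0.0175+0.005+0.005)      # 5 mm gap
b=np.radians(121); brake=np.r_[c0+0.066*np.array([np.cos(b),np.sin(b)]),0]
def at(p,ztip): return np.array([p[0],p[1],ztip+TIP])
E
python3 - <<'E'
from h import *
manip.gripper_to(0.0,10)
print(manip.solve_ik(at(start,0.22),ORI), start, brake)
manip.goto(at(start,0.22),ORI)
manip.move_straight(at(start,0.10))
s=get_state();print(s['clock'],s['position'],s['ft_force'],s['qpos'].round(2) if hasattr(s['qpos'],'round') else s['qpos'])
for n in("scene","top"): cv2.imwrite(f"pics/{n}1.png",camera(n)[:,:,::-1])
a=cv2.imread("pics/scene1.png")[150:300,220:420]
cv2.imwrite("pics/scene1c.png",cv2.resize(a,None,fx=4,fy=4,interpolation=cv2.INTER_CUBIC))
E
```

```text
[ 1.30372157e-01 -1.54515257e-01  1.70625679e+00 -4.44089210e-16
  1.58985112e+00 -4.10679911e-01] [0.54299899 0.09691403 0.        ] [0.52450749 0.04727304 0.        ]
5.1833 [0.54322424 0.09692283 0.28698662] [ 0.01632259  0.3251944  -0.29669091] [ 0.13 -0.1   1.85  0.    1.39 -0.41]
```

View pics/scene1c.png

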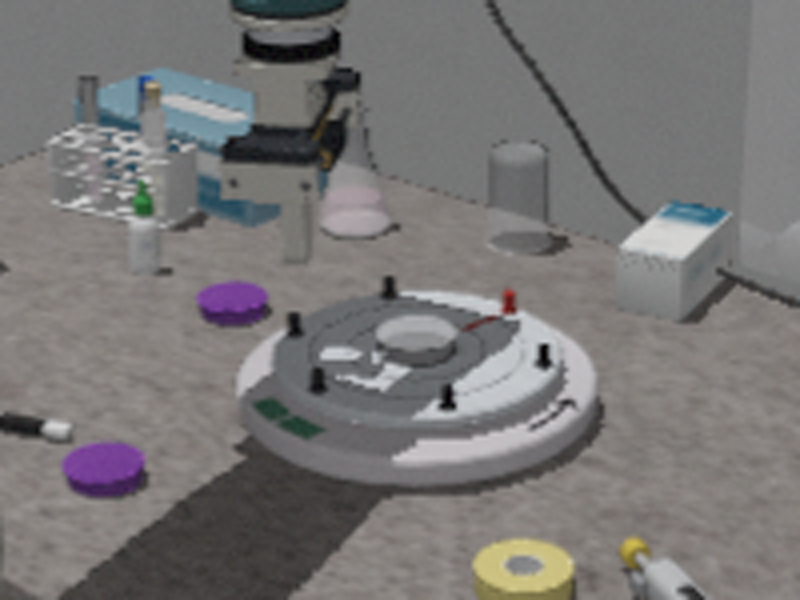

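View pics/top1.png

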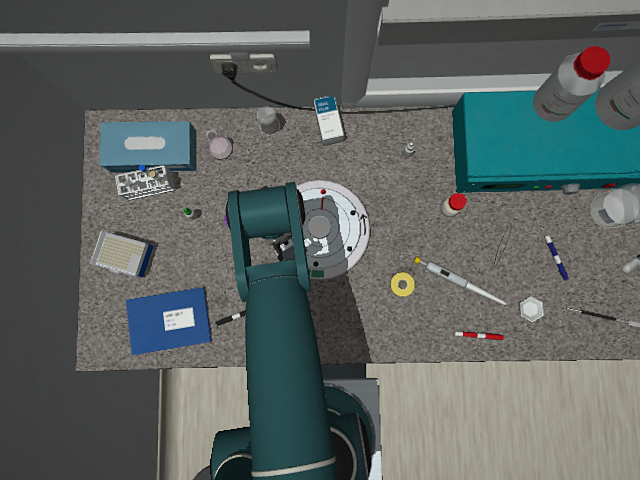

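```bash
cat >> h.py <<'E'
def red(im):  # rgb scene image -> platter angle (rad, mod 2pi) from red stud
    hsv=cv2.cvtColor(im,cv2.COLOR_RGB2HSV).astype(int);H,S,V=hsv[...,0],hsv[...,1],hsv[...,2]
    m=((H<8)|(H>172))&(S>110)&(V>50)
    m[:212]=0;m[275:]=0;m[:,:275]=0;m[:,375:]=0
    v,u=np.nonzero(m)
    if len(v)==0: return None
    n,l,s,c=cv2.connectedComponentsWithStats(m.astype(np.uint8)); out=[]
    for i in range(1,n):
        p=ray("scene",[c[i]],0.059)[0,:2]-c0; r=np.hypot(*p)
        if s[i,4]>=4: out.append((round(float((np.arctan2(p[1],p[0])-BAND)%(2*np.pi)),3),round(float(r),3),int(s[i,4])))
    return out
E
python3 - <<'E'
from h import *
print(proj("scene",[[0.543,0.097,0.10]]))
print(red(cv2.imread("pics/scene0.png")[:,:,::-1]),red(cv2.imread("pics/scene1.png")[:,:,::-1]))
manip.move_straight(at(start,0.054),v=0.06)
s=get_state();print(s['clock'],s['position'],s['ft_force'])
im=camera("scene");print(red(im)); im=im[:,:,::-1]
cv2.imwrite("pics/s2c.png",cv2.resize(im[180:280,260:400],None,fx=5,fy=5,interpolation=cv2.INTER_CUBIC))
E
```

```text
[[293.52968686 214.27868394]]
[(3.177, 0.097, 12)] [(3.177, 0.097, 12)]
6.2 [0.54312555 0.09694724 0.24036436] [-0.06714186 -0.1490695  -0.43892349]
[(3.177, 0.097, 12)]
```

View pics/s2c.png

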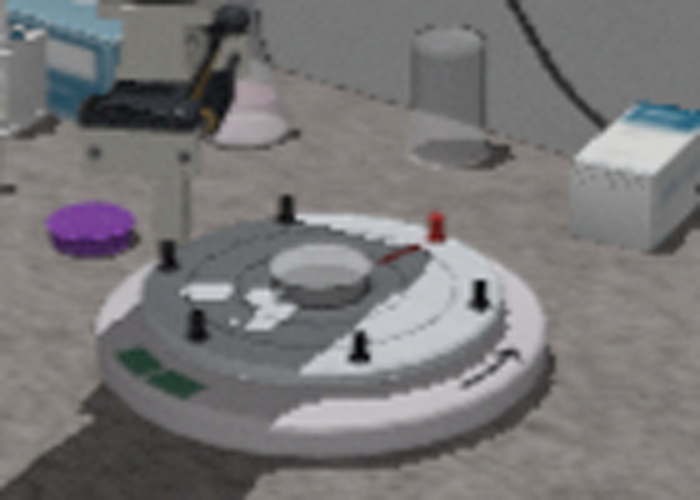

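The finger is down behind the black stud at crop (167,255), with a small gap and no contact force. Next is the flick.

```bash
python3 - <<'E'
from h import *
e=start+d*0.068
manip.move_straight(at(e,0.0755),v=0.075)
s=get_state();print(s['clock'],s['position'],s['ft_force'],s['ft_torque'])
print(red(camera("scene")))
manip.move_straight(at(brake,0.085),v=0.06)
for i in range(5):
    t=get_state()['clock'];im=camera("scene");print(t,red(im));manip.sleep(0.15)
s=get_state();print(s['clock'],s['position'],s['ft_force'])
cv2.imwrite("pics/s3c.png",cv2.resize(im[180:280,260:400,::-1],None,fx=5,fy=5,interpolation=cv2.INTER_CUBIC))
E
```

```text
7.35 [0.48488554 0.06198825 0.26138601] [-0.20408321  0.04808486  0.5499933 ] [-0.02713108 -0.07129    -0.00027084]
[(4.146, 0.094, 10)]
8.275 [(5.112, 0.096, 12)]
8.475 [(5.327, 0.095, 12)]
8.675 [(5.498, 0.097, 9)]
8.875 [(5.723, 0.097, 11)]
9.075 [(5.91, 0.098, 14)]
9.275 [0.52450289 0.0472861  0.27094999] [0.13420609 0.03268162 0.10169412]
```

View pics/s3c.png

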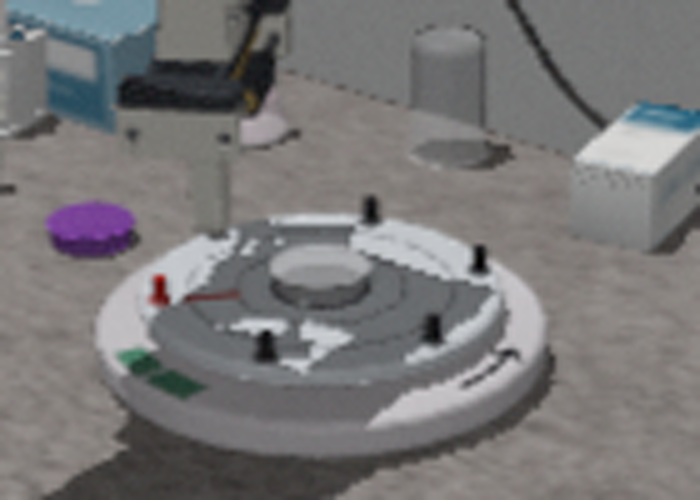

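The flick worked. The red stud, at crop (159,290), is nearing the green band at about 1 rad/s, and the finger hovers above the platter. I'll keep tracking it.

```bash
python3 - <<'E'
from h import *
import json
L=[]
manip.move_straight(at(brake,0.058),v=0.05)
print(get_state()['position'])
for i in range(12):
    t=get_state()['clock'];r=red(camera("scene"))
    r=[x for x in (r or []) if .085<x[1]<.11]
    if r: L.append((t,r[0][0]+2*np.pi*(r[0][0]<6 and t>9.3)))
    print(t,r);manip.sleep(0.25)
json.dump(L,open("L.json","w"))
s=get_state();print(s['clock'],s['position'],s['ft_force'])
E
```

```text
[0.52456445 0.04727602 0.24406742]
9.9667 [(0.384, 0.104, 15)]
10.2667 [(0.634, 0.103, 23)]
10.5667 [(0.859, 0.106, 18)]
10.8667 [(1.074, 0.106, 20)]
11.1667 [(1.274, 0.103, 22)]
11.4667 [(1.509, 0.105, 18)]
11.7667 [(1.722, 0.105, 17)]
12.0667 [(1.926, 0.105, 17)]
12.3667 [(2.122, 0.104, 14)]
12.6667 [(2.324, 0.102, 14)]
12.9667 [(2.516, 0.102, 13)]
13.2667 [(2.71, 0.1, 12)]
13.5667 [0.52451868 0.04726056 0.24402709] [ 0.4550833   0.09335997 -0.50268515]
```

```bash
python3 - <<'E'
from h import *
# check the band direction in the scene view
im=cv2.imread("pics/scene0.png");hsv=cv2.cvtColor(im,cv2.COLOR_BGR2HSV).astype(int)
m=(hsv[...,0]>40)&(hsv[...,0]<95)&(hsv[...,1]>60);m[:235]=0;m[270:]=0;m[:,:275]=0;m[:,375:]=0
v,u=np.nonzero(m);p=ray("scene",[(u.mean(),v.mean())],.03)[0,:2]-c0
print("band in scene",(np.arctan2(p[1],p[0])-BAND),np.hypot(*p),m.sum())
L=[]
while True:
    t=get_state()['clock'];r=[x for x in (red(camera("scene")) or []) if .085<x[1]<.115]
    if r: L.append((t,r[0][0]))
    if r and 5.3<r[0][0]<6.2 or t>22: break
    manip.sleep(0.2)
A=np.array(L);k=np.polyfit(A[:,0]-t,A[:,1],2);print(L[0],L[-5:],k)
rt=np.roots(np.r_[k[:2],k[2]-2*np.pi]);print("cross in",rt, "speed now",k[1])
E
```

```text
band in scene 0.03555199529763353 0.12189552266413436 53
(13.5667, 2.907) [(16.5667, 4.69), (17.3167, 5.083), (17.5667, 5.168), (17.8167, 5.294), (18.0667, 5.407)] [-0.02476365  0.44435573  5.40994755]
cross in [15.69746683  2.24640647] speed now 0.44435572983410304
```

```bash
python3 - <<'E'
from h import *
L=[]
while True:
    t=get_state()['clock'];r=[x for x in (red(camera("scene")) or []) if .08<x[1]<.12]
    if r:
        x=r[0][0]; x+=2*np.pi*(x<3); L.append((t,x))
        if x>6.18: break          # ~0.05 s picture + ~0.2 s to contact at 0.36 rad/s
    if t>20.25: break
    manip.sleep(0.03)
manip.move_straight(at(brake,0.046),v=0.06)
s=get_state();print(L[-6:],s['clock'],s['position'],s['ft_force'])
for i in range(4):
    t=get_state()['clock'];im=camera("scene");print(t,red(im));manip.sleep(.15)
print(get_state()['ft_force'])
cv2.imwrite("pics/s4c.png",cv2.resize(im[180:280,260:400,::-1],None,fx=5,fy=5,interpolation=cv2.INTER_CUBIC))
E
```

```text
[(19.5333, 6.035), (19.6167, 6.054), (19.7, 6.101), (19.7833, 6.134), (19.8667, 6.152), (19.95, 6.186)] 20.35 [0.52470396 0.04719479 0.23196129] [1.41593086 0.09601948 7.83973555]
20.35 [(0.026, 0.106, 17)]
20.55 [(0.026, 0.106, 17)]
20.75 [(0.022, 0.107, 14)]
20.95 [(0.022, 0.106, 15)]
[-0.02401163 -1.38298175  7.06499962]
```

View pics/s4c.png

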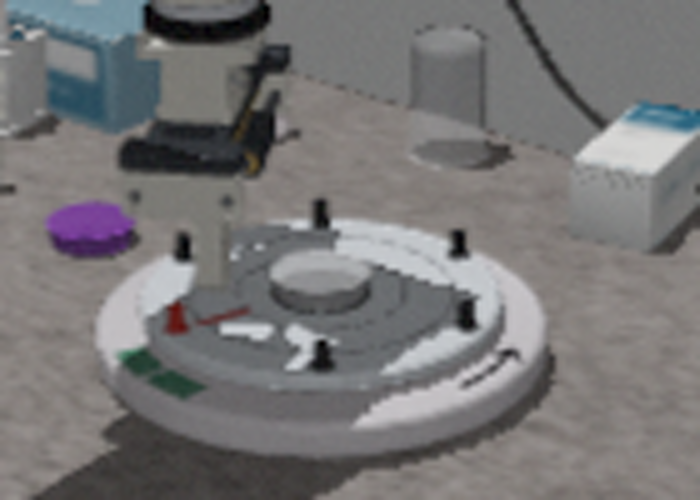

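The platter has stopped, with the red stud at crop (177,325) beside the band. I'll lift off and check from both views.

```bash
python3 - <<'E'
from h import *
manip.move_straight(at(brake,0.10),v=0.06)
manip.move_straight(at(brake,0.22),v=0.15)
manip.goto(np.array([0.40,0.35,0.45]),ORI)
manip.sleep(0.3)
im=camera("scene");print(red(im))
tp=camera("top")[:,:,::-1];cv2.imwrite("pics/top4.png",tp)
pp=np.r_[c0+0.1*np.array([np.cos(BAND),np.sin(BAND)]),0.05];print(proj("top",[pp]),proj("scene",[pp]))
cv2.imwrite("pics/t4c.png",cv2.resize(tp[170:290,260:380],None,fx=5,fy=5,interpolation=cv2.INTER_CUBIC))
hsv=cv2.cvtColor(tp,cv2.COLOR_BGR2HSV).astype(int);m=((hsv[...,0]<8)|(hsv[...,0]>172))&(hsv[...,1]>120);m[:172]=0;m[288:]=0;m[:,:262]=0;m[:,378:]=0
n,l,s,c=cv2.connectedComponentsWithStats(m.astype(np.uint8))
for i in range(1,n):
    p=ray("top",[c[i]],.06)[0,:2]-c0;print(c[i],s[i,4],np.hypot(*p),np.degrees(np.arctan2(p[1],p[0])-BAND))
st=get_state();print(st['clock'],st['position'],st['ft_force'])
E
```

```text
[(0.087, 0.102, 13)]
[[311.90857273 263.61995925]] [[296.16192704 245.45967134]]
[291. 205.] 1 0.09837645518965787 -117.00078328360837
[314.55555556 251.27777778] 18 0.06667637330838981 0.5897229332302469
[312.23529412 263.23529412] 17 0.09954069190045457 0.6198378826854011
24.8 [0.40023968 0.34973983 0.44993427] [ 0.50731354 -0.72868763  0.30771845]
```

View pics/t4c.png

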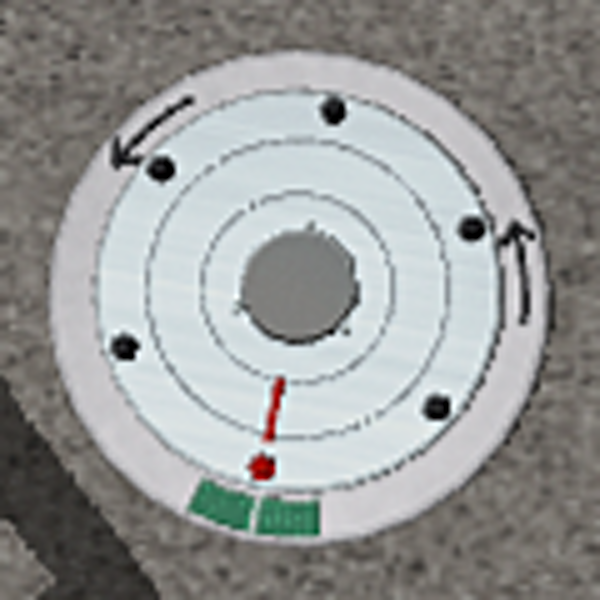

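The top view has the red stud at crop (262,467), in line with the band's white line and 0.6° off. The dish sits between its pins.

```bash
python3 - <<'E'
from h import *
manip.sleep(0.5)
a=cv2.imread("pics/top4.png").astype(int);b=camera("top")[:,:,::-1].astype(int)
print("change on platter",abs(a-b)[175:285,265:375].max())
o=cv2.imread("pics/top0.png").astype(int)
for n,(u,v) in dict(dropper=(188,212),tape=(402,285),red=(454,204)).items(): print(n,abs(o-b)[v-14:v+14,u-14:u+14].mean())
manip.close_job()
E
```

```text
change on platter 64
dropper 2.6360544217687076
tape 2.8920068027210886
red 2.608418367346939
the job is handed in; nothing more can be done
```

I flicked the black stud at the left of the platter with the closed fingertips, and the platter spun counterclockwise at about 1 rad/s. The red stud ran past the green band once with nothing touching the platter. When it came round again at about 0.4 rad/s, I pressed the bare platter top with about 7–8 N and it stopped in one go. I then lifted off, moved the arm clear and handed the job in.

**Last checks:**
- **Red stud:** the top view puts it 0.6° from the middle of the band, about 1 mm. The scene view gave 0.02 rad while the finger pressed and 0.09 rad (5°) after it lifted. Those two disagree a little, and both are well within 16°.
- **Dish:** it looked seated between its pins in the top view.
- **Loose things:** the dropper, tape and red-capped bottle showed no visible change from the first picture.
- **Platter at rest:** this check was not clean. I compared two top pictures about 0.5 s apart, and the largest single-pixel difference on the platter was 64 grey levels. I took it for noise at the edges, but handed in without tracing it.

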